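# Dock the battery pack and set the power lever to full

### The arm

A 6-joint arm with a two-finger parallel gripper is mounted at the origin on the work surface. World frame = base frame: x ahead of the robot, y to its left, z up, the work surface at z = 0. Lengths are in m, angles in degrees, forces in N, time in s.
With the tool pointing down it reaches from about 0.35 to 0.875 m from the base axis. Payload 4.2 kg.
Tool frame: the origin (TCP) lies between the finger pads; the fingertips stand 17 mm ahead of it and the grasp point (between the pads) lies 2 mm behind it; z points along the fingers, y is the line along which they close (so a half turn about z gives the same grasp; the last joint's range is limited). The gripper opens to 87 mm and grips with 3 to 60 N. Pads are 19 mm wide; open, the fingers measure 117 mm over their backs; the gripper's body (75 mm by 190 mm) begins 51 mm behind the grasp point.
Start: joints at [-54.454, 22.042, 0.453, 0, -68.411, -14.817], TCP at [0.221, -0.585, 0.24] pointing down, gripper open.
Joint ranges: [-179.83, 179.83], [-69.29, 118.12], [-61.27, 80.66], [-181.25, 117.63], [-171.15, -9.14], [-177.46, 177.46]. Speed limits (degrees/s): [159.86, 159.86, 180, 180, 180, 180].

### API

Orientations are given as a 3x3 rotation matrix whose columns are the frame's x, y, z axes.
In Python, from station import sense, capture, r, masks_of gives the robot as it stands.
- The arm moves only by the tool apply_moves, never from a script. Its argument "steps" is a list that holds one entry, the list of rows, each a list of 7 numbers: the opening, from 0 (shut) to 1 (fully open), then the shift along the tool's x, y, z in mm, then the turn, a rotation vector about the tool's x, y, z in rad. A call has 1 to 12 rows; each row shifts and turns the commanded pose from where the row before left it, along the tool's axes as they then stand; what a row does not reach is not made up. A row lasts 1/8 s, in which the tool goes at most 62.5 mm and 10.7 degrees, less where a joint would pass 70% of its speed; a pose out of reach is approached as far as the arm can. A call with a gripper value outside its range is refused whole. The fingers move at their own pace and stop on an object; the grip force is fixed at half the most. Time passes only in rows, so rows that do not move let the fingers close. It gives the time, the measured TCP pose, the force and the opening at its end, in the units of the state.
- sense(): the state, without advancing time (a new reading comes with each control period).
- capture(name): name is "side" or "top" or "wrist"; returns a dict with "color" (480x640x3 uint8, red, green, blue), "vfov" (degrees; the focal length in pixels is half the picture's height over the tangent of half this angle, whatever the lens; pixels are square), "cx", "cy" (the principal point, pixels), "dist" ([k1, k2, p1, p2, k3] as OpenCV has them; the pictures are not rectified), "T" (4x4, takes a point from camera to world coordinates). Camera axes: x right, y down, z forward; pixel columns grow to the right and rows downward; lengths in m; the calibration is good to about 2 mm. A picture is of the moment at which its call begins. There is no depth.
- r.finish_job(): hands the job in, once; it reports no verdict.
Trained networks look in a picture, given as the dict that the camera call returned (one of the last four; its "shot" number tells which), for a name from the list of things; names that differ only in an ending like _2 or _b are one class to them, and where a whole thing is asked for, a point or a joint stands for the part that bears it (a point fixed in the world has none). Each returns a list of dicts, best first, with "confidence" (0 to 1); they miss things now and then, are a little off and sometimes report something else, mostly with a low value. They report only what shows in the picture. A call takes as long as a camera call. They do not tell look-alikes from the thing itself.
- masks_of(picture, thing): "pixels" (480x640 bool, what is visible of it) and "box" ([left, top, width, height] in pixels, round what is visible of it).
The state is a dict: "time_s": time; "joints": joint angles; "joint_velocities": joint speeds; "effort": joint torques, N m; "tcp_pos": TCP position; "ee_rot": TCP orientation; "wrist_force": force on the tool from outside, world axes, zero at the start; "moment": the same for the moment, N m; "gripper_width": opening from 0.0 (shut) to 1.0 (fully open).
Only numpy, scipy, OpenCV 4.12 (cv2) and the standard library are available. Lean on these libraries where they do the work, as an engineer would, in place of code of your own. Each camera call takes 0.05 s, during which the arm holds its last target. There are 200 camera calls.

### The job

The battery pack stands part-way into its bay on the bench power dock. Push it with the fingertips along the bay until it is fully home against the terminal block, and then push the dock's T-shaped power lever away from its off position, past the first detent (standby) to the second stop (full power). Only push: do not lift the pack or pinch the lever bar, and leave the mug, the tin and the screwdriver where they are.

Things in the scene. Friction and masses are not known exactly. Their poses are not given: they have to be found in the camera images.
- dock: Fixed bench power dock; deck 270 (x) x 290 (y) x 8 mm, reaching x -150 to +120, y -145 to +145 from the origin on the table under it. Dock x runs along bay and lever travel, from the open front (towards the robot, turned up to 0.4 rad) to the back; y to the left. Left: pack bay. Right: grey lever housing, x -56 to +114, y -135 to -25, top 68 mm above the table, three raised marks by its slot.
- pack: Loose battery pack, black and grey plastic block 115 (x) x 75 (y) x 52 (z) mm, 0.4 to 0.75 kg, lying on the deck in the bay, x pointing into it. Origin: centre of its underside, 8 mm above the table. Starts 30 to 60 mm short of home, 4 mm play either side, slides with 2 to 8 N. Home: its far face bears on the terminal block (origin at dock x = +12.5, y about +75 mm).
- pack_push (a point): Centre of the pack's near (outer, -x) end face, 26 mm above the deck: where to push. It lies 57.5 mm from the pack's origin along its -x axis. Same axes as the pack.
- bay_stop (a point): Centre of the front face of the black terminal block (top 74 mm above the table) that shuts the bay's far end: dock x = +70, y = +75 mm, 34 mm above the table. Axes of the dock. The bay lies between two grey cheeks along dock x, 83 mm apart inside, 10 mm thick, tops 58 mm above the table, dock x = -110 to +70 mm.
- power_lever (a joint): Lever travel in m along dock +x: 0 = off (nearest the dock's front, where it starts), 0.030 = first detent (standby, about 5 mm of play either side), 0.060 = second stop (full power, end of travel). Spring detents with humps at about 0.013 and 0.047 hold it in these places. About 6 N pushes it over each hump; past the second hump it snaps by itself to the second stop.
- lever_bar (a point): Centre of the lever's crossbar: black horizontal bar 90 mm long (dock y), 16 mm thick (dock x), 24 mm high, centre 100 mm above the table (88 to 112 mm), on a thin steel stem. It moves with the lever: dock x = -30 mm + travel, y = -80 mm. Axes of the dock. Push on its near (-x, front) face. Fingers squeezing its near and far faces at once count as pinching it.
- mug: Bystander: white mug, radius 40, height 90 mm, standing on the table at the left of the dock; origin at the centre of its underside.
- tin: Bystander: yellow tin, radius 36, height 75 mm, on the table at the right of the dock; origin at the centre of its underside.
- screwdriver: Bystander: screwdriver lying on the table in front of the dock's right corner, about 200 mm long; origin on the table near its middle.
There are look-alikes about, which are no part of the job. Several things have the shape of the pack; the one meant has the colours described above.

How it is judged:
By the outcome, as a careful person would: the job done as asked, in the order asked, and still so for the second after the job is handed in, with the robot touching nothing.
It also fails if it takes over 45 s, if anything falls off the work surface, if the arm or the gripper's body presses on something with over 40 N, if the wrist force passes 120 N, or if a joint passes its speed limit or range.

## Working session

There is one attempt and no reset: what is moved stays moved. The work goes in short steps, Python scripts to look and compute and a tool call to move; the robot and the scene stay as the last step left them, time stands still between calls to the robot, and variables do not carry over. Pictures are saved under pics/ and viewed, on a budget of 10 in all, crops included, one or two more only if the job needs it, and the job is handed in when it is done.

Besides the shell and the picture viewer there is one more tool, called after ">>>" in YAML: its name, and indented under it one key for each argument. apply_moves: Moves the arm, as the interface text tells. Its arguments: {"type":"object","properties":{"steps":{"type":"array","items":{"type":"array","items":{"type":"array","items":{"type":"number"}}}}},"required":["steps"]}

```bash
mkdir -p pics; ls; cat > h.py <<'E'
import numpy as np,cv2
from station import sense,capture,r,masks_of
def K(c):
    f=240/np.tan(np.radians(c['vfov'])/2); return np.array([[f,0,c['cx']],[0,f,c['cy']],[0,0,1.]])
def ray(c,px,z):
    p=cv2.undistortPoints(np.array(px,float).reshape(-1,1,2),K(c),np.array(c['dist'],float)).reshape(-1,2)
    T=np.array(c['T']); d=np.c_[p,np.ones(len(p))]@T[:3,:3].T; o=T[:3,3]
    return o+d*((z-o[2])/d[:,2])[:,None]
def proj(c,P):
    Ti=np.linalg.inv(np.array(c['T'])); 
    return cv2.projectPoints(np.array(P,float).reshape(-1,3),cv2.Rodrigues(Ti[:3,:3])[0],Ti[:3,3],K(c),np.array(c['dist'],float))[0].reshape(-1,2)
E
python3 - <<'E'
from h import *
for n in ['top','side']:
    c=capture(n); cv2.imwrite(f'pics/{n}0.png',c['color'][:,:,::-1]); print(n,c['T'],c['vfov'])
    for t in ['dock','pack','power_lever','mug','tin','screwdriver']:
        for m in masks_of(c,t): print(t,m['confidence'],m['box'],ray(c,[[m['box'][0]+m['box'][2]/2,m['box'][1]+m['box'][3]/2]],0.05)[0].round(3))
print(sense())
E
```

```text
pics
top [[-0.01606815 -0.99954742  0.02543167  0.52414034]
 [-0.99986783  0.01599989 -0.00288518  0.03559899]
 [ 0.00247697 -0.02547467 -0.9996724   0.88792106]
 [ 0.          0.          0.          1.        ]] 55.88180202612381
dock 0.84 [279.5, 150.7, 154.7, 144.2] [ 0.577 -0.044  0.05 ]
pack 0.98 [192.8, 291.3, 66.9, 48.0] [0.409 0.201 0.05 ]
pack 0.82 [303.2, 76.3, 66.1, 50.2] [ 0.806 -0.01   0.05 ]
pack 0.79 [215.9, 80.2, 48.0, 67.4] [0.786 0.171 0.05 ]
pack 0.56 [299.7, 207.6, 38.6, 64.7] [0.546 0.026 0.05 ]
power_lever 0.83 [380.7, 224.4, 54.7, 10.6] [ 0.562 -0.14   0.05 ]
mug 0.77 [195.2, 192.8, 50.7, 60.8] [0.58  0.209 0.05 ]
tin 0.63 [441.9, 137.7, 45.8, 45.2] [ 0.692 -0.251  0.05 ]
screwdriver 0.62 [448.9, 268.4, 78.1, 72.4] [ 0.42  -0.288  0.05 ]
side [[-0.97571039 -0.12795636  0.17781004  0.40659919]
 [-0.2188959   0.60131326 -0.7684445   0.63734278]
 [-0.00859218 -0.78870117 -0.61471671  0.57006719]
 [ 0.          0.          0.          1.        ]] 56.2446295531522
dock 0.85 [222.3, 168.0, 158.9, 141.2] [ 0.584 -0.007  0.05 ]
dock 0.37 [370.2, 171.6, 62.3, 27.6] [ 
[... 661 characters left out ...]
8e-03,
       -6.84112261e+01, -1.48165392e+01]), 'joint_velocities': array([-0.06633945, -0.1180932 ,  0.10689796, -0.02689913,  0.05566289,
        0.01431144]), 'effort': array([ 1.67100429e-04, -3.90323710e+01,  1.87585652e+01,  4.22355384e+00,
        1.55497174e-02, -1.79090330e-05]), 'tcp_pos': array([ 0.22122863, -0.58449117,  0.23953838]), 'ee_rot': array([[-9.35266596e-01, -3.53944054e-01,  3.70712793e-07],
       [-3.53944054e-01,  9.35266596e-01,  3.97277671e-05],
       [-1.44081222e-05,  3.70248419e-05, -9.99999999e-01]]), 'wrist_force': array([-0.39657976, -0.37713323,  0.43910328]), 'moment': array([ 0.0170957 ,  0.01810541, -0.00084825]), 'gripper_width': 0.9974652025160048}
```

```bash
python3 - <<'E'
import cv2
a=cv2.imread('pics/top0.png')[40:370,150:560]
cv2.imwrite('pics/topc.png',cv2.resize(a,None,fx=1.8,fy=1.8,interpolation=2))
E
```

```text
(no output)
```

View pics/topc.png

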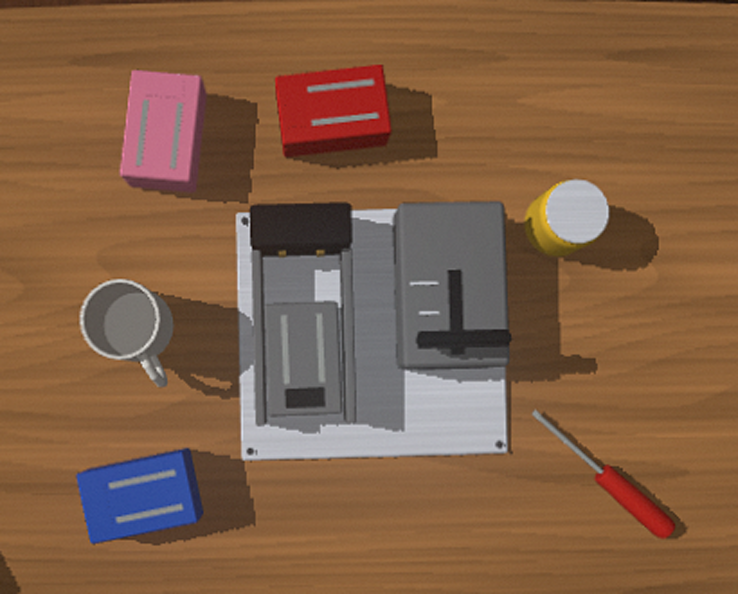

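Look-alikes, with pixels in the full top picture: pink block (240,112), red block (335,102), blue block (228,316), and the grey/black block in the bay (319,240). The last matches the description. The lever bar is at about (407,228). Next I'll fit the dock pose and check it with an overlay crop.

```bash
cat >> h.py <<'E'
def dockT(p):
    x,y,a=p; return lambda q:(np.c_[np.array(q,float).reshape(-1,3)[:,:2]@np.array([[np.cos(a),np.sin(a)],[-np.sin(a),np.cos(a)]])+[x,y],np.array(q,float).reshape(-1,3)[:,2]])
E
python3 - <<'E'
from h import *
from scipy.optimize import least_squares
c=capture('top')
crop=np.array([(237,213),(243,461),(510,453),  (257,424),(355,421), (395,203),(503,203),(509,366),(400,366)])
px=crop/1.8+[150,40]-.2
D=np.array([(.12,.145,.008),(-.15,.145,.008),(-.15,-.145,.008),(-.11,.1265,.058),(-.11,.0235,.058),(.114,-.025,.068),(.114,-.135,.068),(-.056,-.135,.068),(-.056,-.025,.068)])
s=least_squares(lambda p:(proj(c,dockT(p)(D))-px).ravel(),[.577,0,0],x_scale=[.1,.1,.1],loss='soft_l1')
print(s.x.round(4),(proj(c,dockT(s.x)(D))-px).round(1).tolist())
f=dockT(s.x)
# pack near/far top edges -> world at z=.06 -> dock frame
cr=np.array([(267,304),(336,302),(341,414),(268,417)])/1.8+[150,40]-.2
W=ray(c,cr,.06); a=s.x[2]; R=np.array([[np.cos(a),-np.sin(a)],[np.sin(a),np.cos(a)]])
print('pack corners dock',((W[:,:2]-s.x[:2])@R).round(4).tolist())
cb=np.array([(418,331),(508,330),(509,346),(418,347)])/1.8+[150,40]-.2
W=ray(c,cb,.112);print('bar dock',((W[:,:2]-s.x[:2])@R).round(4).tolist())
print('push pt',f([(-.105,.075,.034),(-.038,-.08,.1)]).round(4))
im=cv2.resize(c['color'][:,:,::-1],None,fx=4,fy=4,interpolation=2)
def loop(P,col): cv2.polylines(im,[np.int32((proj(c,f(P))+.4)*4)],True,col,1)
loop([(.12,.145,.008),(-.15,.145,.008),(-.15,-.145,.008),(.12,-.145,.008)],(0,255,0))
loop([(-.11,.1265,.058),(-.11,.0235,.058),(.07,.0235,.058),(.07,.1265,.058)],(255,0,0))
loop([(.114,-.025,.068),(.114,-.135,.068),(-.056,-.135,.068),(-.056,-.025,.068)],(0,0,255))
loop([(-.038,-.035,.112),(-.038,-.125,.112),(-.022,-.125,.112),(-.022,-.035,.112)],(0,255,255))
cv2.imwrite('pics/ov.png',im[580:1180,1080:1780])
E
```

```text
[ 0.5913 -0.0465  0.0128] [[-1.6, -0.3], [-1.3, 0.0], [-1.1, -0.2], [-1.4, 1.1], [0.3, 1.1], [1.1, -0.9], [0.6, -2.2], [0.9, -0.4], [1.5, 1.4]]
pack corners dock [[0.0138, 0.1102], [0.0138, 0.0398], [-0.1003, 0.0382], [-0.1012, 0.1124]]
bar dock [[-0.0211, -0.0351], [-0.0226, -0.122], [-0.0379, -0.1224], [-0.0364, -0.0346]]
push pt [[ 0.4854  0.0272  0.034 ]
 [ 0.5544 -0.127   0.1   ]]
```

View pics/ov.png

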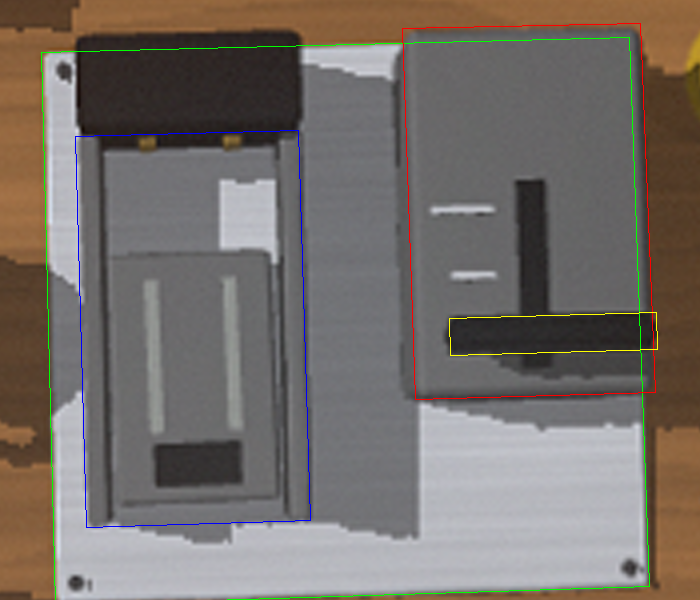

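The overlay agrees to within 2–3 mm. The pack's near face is at dock x of about -0.101, so it needs a push of about 56 mm. I'll turn the tool so its y axis runs along dock x, and shut the fingers.

>>> apply_moves:
  steps:
    - [[0,0,0,0,0,0,-0.1745],[0,0,0,0,0,0,-0.1745],[0,0,0,0,0,0,-0.1745],[0,0,0,0,0,0,-0.1745],[0,0,0,0,0,0,-0.1745],[0,0,0,0,0,0,-0.1745],[0,0,0,0,0,0,-0.1745],[0,0,0,0,0,0,0]]

```text
time_s: 1.75
tcp_pos: [0.2212, -0.5845, 0.2396]
ee_rot: [[0.01, -1.0, -0.0], [-1.0, -0.01, -0.0], [0.0, 0.0, -1.0]]
wrist_force: [-0.9, 1.0, -0.3]
gripper_width: 0.177
```

```bash
cat >> h.py <<'E'
DP=[.5913,-.0465,.0128]
def to(q):
    s=sense(); d=dockT(DP)(q)-s['tcp_pos']; a=DP[2]; v=s['tcp_pos'][:2]-DP[:2]
    print('t',s['time_s'],'tcp',s['tcp_pos'].round(4),'dock',(v@np.array([[np.cos(a),-np.sin(a)],[np.sin(a),np.cos(a)]])).round(4),'F',s['wrist_force'].round(1),'w',round(s['gripper_width'],2),'tool shift mm',(d@s['ee_rot']*1000).round(1))
    return s
E
python3 -c "
from h import *
s=to([-.165,.077,.24]);print(s['ee_rot'].round(3),s['joints'].round(1))"
```

```text
t 1.75 tcp [ 0.2212 -0.5845  0.2396] dock [-0.3769 -0.5332] F [-0.9  1.  -0.3] w 0.18 tool shift mm [[-6.107e+02 -2.105e+02 -4.000e-01]]
[[ 0.01 -1.   -0.  ]
 [-1.   -0.01 -0.  ]
 [ 0.    0.   -1.  ]] [-54.5  22.    0.5   0.  -68.4  55.1]
```

>>> apply_moves:
  steps:
    - [[0,-51,-17.5,0,0,0,0],[0,-51,-17.5,0,0,0,0],[0,-51,-17.5,0,0,0,0],[0,-51,-17.5,0,0,0,0],[0,-51,-17.5,0,0,0,0],[0,-51,-17.5,0,0,0,0],[0,-51,-17.5,0,0,0,0],[0,-51,-17.5,0,0,0,0],[0,-51,-17.5,0,0,0,0],[0,-51,-17.5,0,0,0,0],[0,-51,-17.5,0,0,0,0],[0,-51,-17.5,0,0,0,0]]

```text
time_s: 3.25
tcp_pos: [0.4239, 0.0319, 0.2401]
ee_rot: [[0.01, -1.0, 0.001], [-1.0, -0.01, 0.0], [-0.0, -0.001, -1.0]]
wrist_force: [0.3, -1.2, -0.2]
gripper_width: 0.006
```

```bash
python3 -c "
from h import *
s=to([-.155,.077,.046]);print(s['ee_rot'].round(3))
c=capture('wrist');im=c['color'][:,:,::-1].copy();cv2.imwrite('pics/w1.png',im)"
```

```text
t 3.25 tcp [0.4239 0.0319 0.2401] dock [-0.1664  0.0806] F [ 0.3 -1.2 -0.2] w 0.01 tool shift mm [[  3.6 -11.2 194.1]]
[[ 0.01  -1.     0.001]
 [-1.    -0.01   0.   ]
 [-0.    -0.001 -1.   ]]
```

View pics/w1.png

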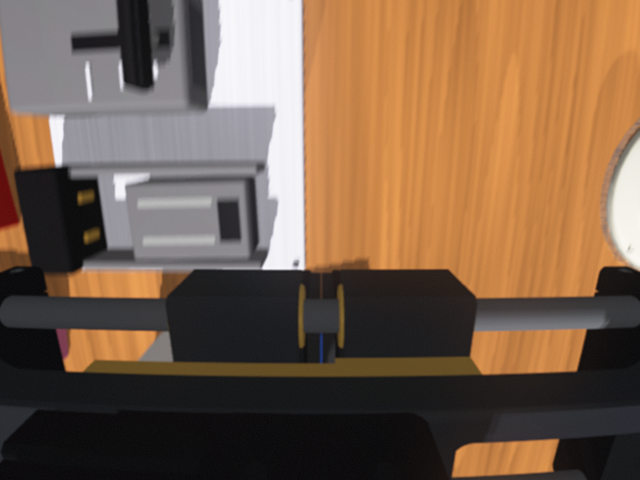

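The wrist view shows the grey/black pack in the bay at (190,215), with its black patch at the near end, and the shut fingers at (320,315). I'll go down in front of the pack.

>>> apply_moves:
  steps:
    - [[0,4,0,30,0,0,0],[0,0,0,40,0,0,0],[0,0,0,40,0,0,0],[0,0,0,40,0,0,0],[0,0,0,30,0,0,0],[0,0,0,14,0,0,0],[0,0,-10,0,0,0,0],[0,0,-10,0,0,0,0],[0,0,-10,0,0,0,0],[0,0,0,0,0,0,0]]

```text
time_s: 4.55
tcp_pos: [0.4551, 0.0267, 0.0461]
ee_rot: [[0.012, -1.0, 0.002], [-1.0, -0.012, 0.001], [-0.001, -0.002, -1.0]]
wrist_force: [-0.7, 0.7, -0.2]
gripper_width: 0.004
```

```bash
python3 -c "
from h import *
s=to([-.060,.076,.046]);
c=capture('side');im=c['color'][:,:,::-1].copy();cv2.imwrite('pics/s1.png',cv2.resize(im[120:380,190:450],None,fx=2.3,fy=2.3))"
```

```text
t 4.55 tcp [0.4551 0.0267 0.0461] dock [-0.1353  0.075 ] F [-0.7  0.7 -0.2] w 0.0 tool shift mm [[ -1.1 -75.3   0.3]]
```

View pics/s1.png

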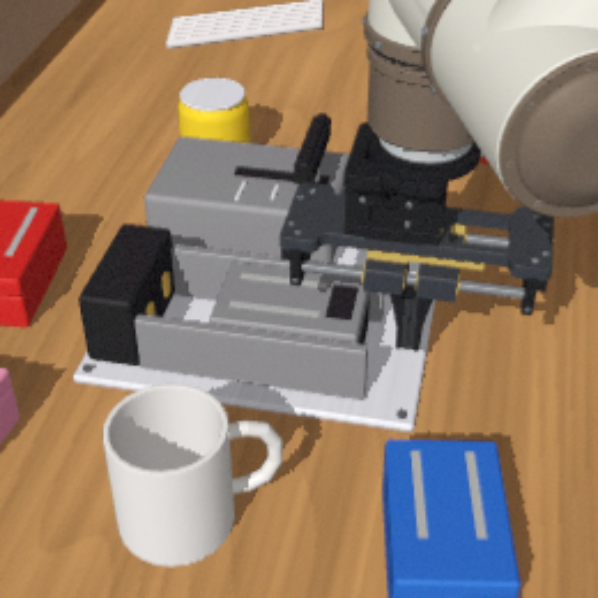

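The tool is in front of the pack, with its body clear of the cheeks, mug and lever. Pushing now.

>>> apply_moves:
  steps:
    - [[0,0,-6,0,0,0,0],[0,0,-6,0,0,0,0],[0,0,-4,0,0,0,0],[0,0,-5,0,0,0,0],[0,0,-5,0,0,0,0],[0,0,-5,0,0,0,0],[0,0,-5,0,0,0,0],[0,0,-5,0,0,0,0],[0,0,-5,0,0,0,0],[0,0,-5,0,0,0,0],[0,0,-5,0,0,0,0],[0,0,0,0,0,0,0]]

```text
time_s: 6.1
tcp_pos: [0.5033, 0.025, 0.0453]
ee_rot: [[0.011, -1.0, -0.014], [-1.0, -0.011, -0.004], [0.004, 0.014, -1.0]]
wrist_force: [-14.1, -1.0, 13.6]
gripper_width: 0.007
```

```bash
python3 -c "
from h import *
s=to([-.060,.075,.046])"
```

```text
t 6.1 tcp [0.5033 0.025  0.0453] dock [-0.0871  0.0726] F [-14.1  -1.   13.6] w 0.01 tool shift mm [[ -2.5 -27.   -1.1]]
```

It resists with 14 N back and 14 N up, and lags 8 mm. I'll look before pushing further.

```bash
python3 -c "
from h import *
s=to([-.060,.075,.046])
c=capture('side');im=c['color'][:,:,::-1].copy();cv2.imwrite('pics/s2.png',cv2.resize(im[170:330,210:390],None,fx=3.5,fy=3.5,interpolation=2))"
```

```text
t 6.1 tcp [0.5033 0.025  0.0453] dock [-0.0871  0.0726] F [-14.1  -1.   13.6] w 0.01 tool shift mm [[ -2.5 -27.   -1.1]]
```

View pics/s2.png

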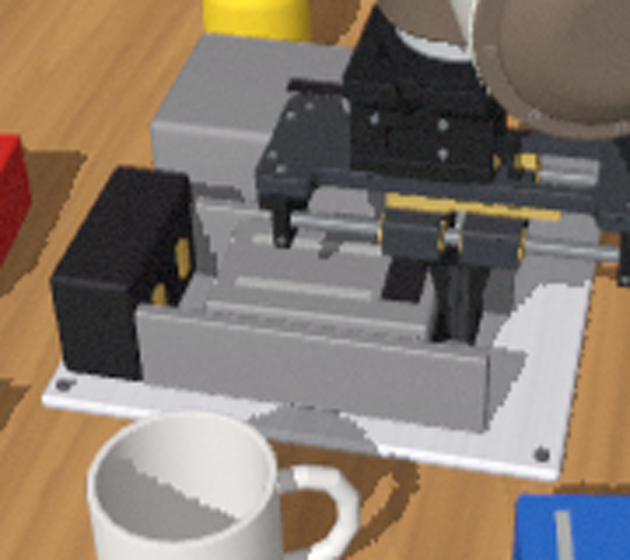

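>>> apply_moves:
  steps:
    - [[0,0,6,0,0,0,0],[0,0,6,0,0,0,0],[0,0,0,0,0,0,0],[0,0,0,0,0,0,0]]

```text
time_s: 6.65
tcp_pos: [0.4981, 0.0272, 0.0456]
ee_rot: [[0.013, -1.0, 0.001], [-1.0, -0.013, 0.0], [-0.0, -0.001, -1.0]]
wrist_force: [-0.2, -0.4, 0.2]
gripper_width: 0.007
```

```bash
python3 -c "
from h import *
s=to([-.060,.075,.046]);print(s['ee_rot'].round(4))
c=capture('side')
for z in (.06,.08,.09,.1): print(z,ray(c,[[291.4,240]],z).round(3))"
```

```text
t 6.65 tcp [0.4981 0.0272 0.0456] dock [-0.0922  0.0749] F [-0.2 -0.4  0.2] w 0.01 tool shift mm [[ -0.1 -32.2  -0.4]]
[[ 1.270e-02 -9.999e-01  7.000e-04]
 [-9.999e-01 -1.270e-02  2.000e-04]
 [-2.000e-04 -7.000e-04 -1.000e+00]]
0.06 [[0.599 0.013 0.06 ]]
0.08 [[0.591 0.038 0.08 ]]
0.09 [[0.587 0.05  0.09 ]]
0.1 [[0.584 0.062 0.1  ]]
```

The pack slides, but the finger drags down on its face. I'll raise the tool a little and push in shorter bursts.

>>> apply_moves:
  steps:
    - [[0,0,0,-4,0,0,0],[0,0,-4,0,0,0,0],[0,0,-4,0,0,0,0],[0,0,-4,0,0,0,0],[0,0,-4,0,0,0,0],[0,0,-4,0,0,0,0],[0,0,0,0,0,0,0]]

```text
time_s: 7.58
tcp_pos: [0.5108, 0.0252, 0.0495]
ee_rot: [[0.011, -1.0, -0.015], [-1.0, -0.011, -0.004], [0.004, 0.015, -1.0]]
wrist_force: [-16.3, 0.6, 17.6]
gripper_width: 0.004
```

```bash
python3 -c "
from h import *
s=to([-.060,.075,.05])"
```

```text
t 7.575 tcp [0.5108 0.0252 0.0495] dock [-0.0796  0.0728] F [-16.3   0.6  17.6] w 0.0 tool shift mm [[ -2.3 -19.6  -0.8]]
```

>>> apply_moves:
  steps:
    - [[0,0,0,-0.4,0,0,0],[0,0,0,0,0,0,0]]

```text
time_s: 7.82
tcp_pos: [0.5107, 0.0252, 0.0495]
ee_rot: [[0.011, -1.0, -0.015], [-1.0, -0.011, -0.004], [0.004, 0.015, -1.0]]
wrist_force: [-15.0, 0.4, 13.6]
gripper_width: 0.007
```

>>> apply_moves:
  steps:
    - [[0,0,-3,0,0,0,0],[0,0,0,0,0,0,0]]

```text
time_s: 8.07
tcp_pos: [0.5148, 0.0255, 0.0495]
ee_rot: [[0.011, -1.0, -0.013], [-1.0, -0.011, -0.004], [0.003, 0.013, -1.0]]
wrist_force: [-12.3, 0.3, 11.7]
gripper_width: 0.006
```

>>> apply_moves:
  steps:
    - [[0,0,-3,0,0,0,0],[0,0,0,0,0,0,0]]

```text
time_s: 8.32
tcp_pos: [0.5178, 0.0255, 0.0495]
ee_rot: [[0.011, -1.0, -0.013], [-1.0, -0.011, -0.004], [0.003, 0.013, -1.0]]
wrist_force: [-12.5, -0.2, 12.5]
gripper_width: 0.004
```

>>> apply_moves:
  steps:
    - [[0,0,-2,-0.3,0,0,0],[0,0,-2,-0.2,0,0,0],[0,0,-2,-0.1,0,0,0],[0,0,0,0,0,0,0]]

```text
time_s: 8.82
tcp_pos: [0.5256, 0.0261, 0.0497]
ee_rot: [[0.011, -1.0, -0.009], [-1.0, -0.011, -0.002], [0.002, 0.009, -1.0]]
wrist_force: [-7.7, -0.5, 4.7]
gripper_width: 0.006
```

>>> apply_moves:
  steps:
    - [[0,0,-2,-0.1,0,0,0],[0,0,-2,-0.1,0,0,0],[0,0,0,0,0,0,0]]

```text
time_s: 9.2
tcp_pos: [0.5301, 0.0263, 0.0497]
ee_rot: [[0.011, -1.0, -0.008], [-1.0, -0.011, -0.002], [0.002, 0.008, -1.0]]
wrist_force: [-5.8, 0.1, 2.8]
gripper_width: 0.005
```

```bash
python3 -c "
from h import *
s=to([-.060,.075,.05])"
```

```text
t 9.2 tcp [0.5301 0.0263 0.0497] dock [-0.0602  0.0736] F [-5.8  0.1  2.8] w 0.01 tool shift mm [[-1.4 -0.2 -0.3]]
```

The push is light and clean now (about 5 N). I'll continue until the force shows it is home.

>>> apply_moves:
  steps:
    - [[0,0,-2,0,0,0,0],[0,0,-2,0,0,0,0],[0,0,0,0,0,0,0]]

```text
time_s: 9.57
tcp_pos: [0.5339, 0.0263, 0.0497]
ee_rot: [[0.011, -1.0, -0.009], [-1.0, -0.011, -0.002], [0.002, 0.009, -1.0]]
wrist_force: [-6.2, -0.2, 3.4]
gripper_width: 0.005
```

>>> apply_moves:
  steps:
    - [[0,0,-2,0,0,0,0],[0,0,-2,0,0,0,0],[0,0,0,0,0,0,0]]

```text
time_s: 9.95
tcp_pos: [0.5356, 0.0262, 0.0496]
ee_rot: [[0.011, -1.0, -0.014], [-1.0, -0.011, -0.003], [0.003, 0.014, -1.0]]
wrist_force: [-12.8, 2.4, 7.9]
gripper_width: 0.003
```

>>> apply_moves:
  steps:
    - [[0,0,-2,0,0,0,0],[0,0,-2,0,0,0,0],[0,0,0,0,0,0,0]]

```text
time_s: 10.32
tcp_pos: [0.5357, 0.0261, 0.0496]
ee_rot: [[0.01, -1.0, -0.022], [-1.0, -0.01, -0.004], [0.004, 0.022, -1.0]]
wrist_force: [-21.1, 5.6, 16.7]
gripper_width: 0.005
```

It's stopped hard at x = 0.536, with the force up to 21 N and no further motion. I'll back off, rise and look.

>>> apply_moves:
  steps:
    - [[0,0,8,0,0,0,0],[0,0,10,0,0,0,0],[0,0,12,0,0,0,0],[0,0,20,-20,0,0,0],[0,0,30,-40,0,0,0],[0,0,30,-50,0,0,0],[0,0,20,-20,0,0,0],[0,0,0,0,0,0,0]]

```text
time_s: 11.32
tcp_pos: [0.4155, 0.0262, 0.1825]
ee_rot: [[0.013, -1.0, 0.005], [-1.0, -0.013, 0.002], [-0.002, -0.005, -1.0]]
wrist_force: [0.2, 0.0, -0.2]
gripper_width: 0.003
```

```bash
python3 -c "
from h import *
s=to([-.080,-.08,.18])
c=capture('wrist');a=c['color'][:,:,::-1]
d=capture('side');b=cv2.resize(d['color'][150:330,200:440,::-1],(640,480),interpolation=2)
cv2.imwrite('pics/w2.png',cv2.resize(np.vstack([a[:300],b]),None,fx=.75,fy=.75))"
```

```text
t 11.325 tcp [0.4155 0.0262 0.1825] dock [-0.1749  0.075 ] F [ 0.2  0.  -0.2] w 0.0 tool shift mm [[155.  -94.8   2.6]]
```

View pics/w2.png

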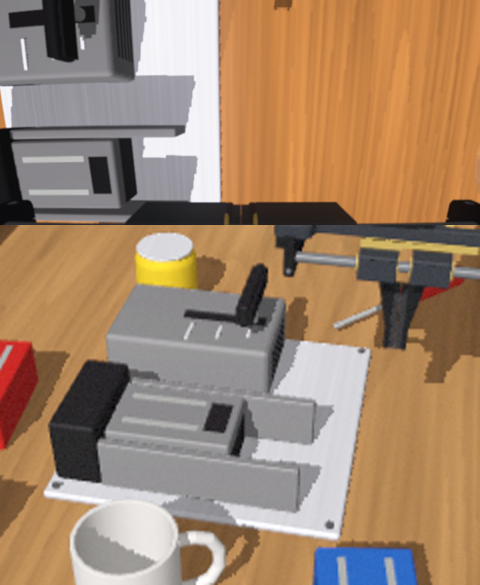

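Both views show the pack tight against the terminal block and straight in the bay (side inset, gap closed at about (115,400)). The lever is still off. Now to the lever.

>>> apply_moves:
  steps:
    - [[0,40,-10,0,0,0,0],[0,40,-20,0,0,0,0],[0,40,-20,0,0,0,0],[0,35,-20,0,0,0,0],[0,0,-15,20,0,0,0],[0,0,0,30,0,0,0],[0,0,0,21,0,0,0],[0,0,0,0,0,0,0]]

```text
time_s: 12.42
tcp_pos: [0.5012, -0.1283, 0.1064]
ee_rot: [[0.012, -1.0, -0.007], [-1.0, -0.012, -0.0], [0.0, 0.007, -1.0]]
wrist_force: [0.5, -0.2, 0.3]
gripper_width: 0.004
```

```bash
python3 -c "
from h import *
s=to([.012,-.08,.109])"
```

```text
t 12.425 tcp [ 0.5012 -0.1283  0.1064] dock [-0.0912 -0.0807] F [ 0.5 -0.2  0.3] w 0.0 tool shift mm [[  -0.8 -103.1   -3.4]]
```

>>> apply_moves:
  steps:
    - [[0,0,-15,-3,0,0,0],[0,0,-15,0,0,0,0],[0,0,-8,0,0,0,0],[0,0,-6,0,0,0,0],[0,0,-6,0,0,0,0],[0,0,-6,0,0,0,0],[0,0,-6,0,0,0,0],[0,0,-6,0,0,0,0],[0,0,-6,0,0,0,0],[0,0,0,0,0,0,0]]

```text
time_s: 13.68
tcp_pos: [0.5774, -0.127, 0.1127]
ee_rot: [[0.013, -1.0, 0.001], [-1.0, -0.013, -0.0], [0.0, -0.001, -1.0]]
wrist_force: [0.8, 0.5, 0.2]
gripper_width: 0.006
```

```bash
python3 -c "
from h import *
s=to([.012,-.08,.109])"
```

```text
t 13.675 tcp [ 0.5774 -0.127   0.1127] dock [-0.015  -0.0803] F [0.8 0.5 0.2] w 0.01 tool shift mm [[ -0.3 -27.    3.8]]
```

Past the first detent with no load, as expected. Now the second hump.

>>> apply_moves:
  steps:
    - [[0,0,-5,3,0,0,0],[0,0,-5,0,0,0,0],[0,0,-4,0,0,0,0],[0,0,-4,0,0,0,0],[0,0,0,0,0,0,0]]

```text
time_s: 14.3
tcp_pos: [0.5961, -0.1268, 0.1099]
ee_rot: [[0.013, -1.0, 0.003], [-1.0, -0.013, -0.0], [0.0, -0.003, -1.0]]
wrist_force: [0.5, 0.2, 0.3]
gripper_width: 0.001
```

>>> apply_moves:
  steps:
    - [[0,0,-4,0,0,0,0],[0,0,-4,0,0,0,0],[0,0,0,0,0,0,0]]

```text
time_s: 14.68
tcp_pos: [0.6032, -0.1267, 0.1098]
ee_rot: [[0.013, -1.0, 0.001], [-1.0, -0.013, -0.0], [0.0, -0.001, -1.0]]
wrist_force: [-0.4, 0.7, 0.2]
gripper_width: 0.003
```

>>> apply_moves:
  steps:
    - [[0,0,-3,0,0,0,0],[0,0,-3,0,0,0,0],[0,0,0,0,0,0,0]]

```text
time_s: 15.05
tcp_pos: [0.6065, -0.1267, 0.1095]
ee_rot: [[0.012, -1.0, -0.005], [-1.0, -0.012, 0.0], [-0.0, 0.005, -1.0]]
wrist_force: [-5.0, 1.1, 2.9]
gripper_width: 0.006
```

>>> apply_moves:
  steps:
    - [[0,0,-3,0,0,0,0],[0,0,0,0,0,0,0]]

```text
time_s: 15.3
tcp_pos: [0.6066, -0.1268, 0.1095]
ee_rot: [[0.012, -1.0, -0.012], [-1.0, -0.012, 0.0], [-0.0, 0.012, -1.0]]
wrist_force: [-10.1, 1.7, 8.3]
gripper_width: 0.002
```

>>> apply_moves:
  steps:
    - [[0,0,10,0,0,0,0],[0,0,20,0,0,0,0],[0,0,25,-20,0,0,0],[0,0,30,-40,0,0,0],[0,0,40,-40,0,0,0],[0,40,40,0,0,0,0],[0,40,20,0,0,0,0],[0,40,0,0,0,0,0],[0,40,0,0,0,0,0],[0,0,0,0,0,0,0]]

```text
time_s: 16.55
tcp_pos: [0.4287, -0.2909, 0.2096]
ee_rot: [[0.009, -1.0, 0.001], [-1.0, -0.009, -0.001], [0.001, -0.001, -1.0]]
wrist_force: [-0.1, 0.3, -0.3]
gripper_width: 0.005
```

```bash
python3 -c "
from h import *
s=to([.012,-.08,.109])
c=capture('top')
f=dockT(DP)
im=cv2.resize(c['color'][:,:,::-1],None,fx=3,fy=3,interpolation=2)
def loop(P,col): cv2.polylines(im,[np.int32((proj(c,f(P))+.4)*3)],True,col,1)
loop([(.022,-.035,.112),(.022,-.125,.112),(.038,-.125,.112),(.038,-.035,.112)],(0,255,255))
loop([(-.045,.1125,.06),(-.045,.0375,.06),(.07,.0375,.06),(.07,.1125,.06)],(0,255,0))
cv2.imwrite('pics/fin.png',im[330:900,500:1300])
for t in ['mug','tin','screwdriver']:
    for m in masks_of(c,t)[:1]: print(t,m['box'])"
```

```text
t 16.55 tcp [ 0.4287 -0.2909  0.2096] dock [-0.1657 -0.2423] F [-0.1  0.3 -0.3] w 0.0 tool shift mm [[-163.1 -177.   100.7]]
mug [378.8, 188.6, 54.9, 12.0]
tin [443.4, 140.7, 44.7, 43.5]
```

View pics/fin.png

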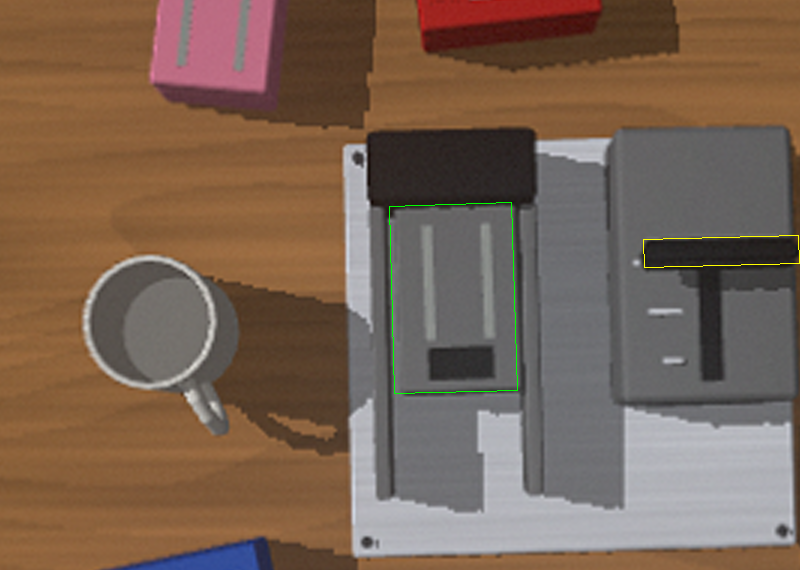

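The pack lies on the predicted home outline (green, about (455,298)) and the lever bar on the full-power outline (yellow, about (720,252)). The mug is undisturbed and the arm is clear, so I'm handing in.

```bash
python3 -c "
from h import *
print(r.finish_job())"
```

```text
the job is handed in; nothing more can be done
None
```

The battery pack is fully home and the power lever is at full power, done in that order by pushing only. I handed the job in at about 16.6 s with the arm clear of everything; no verdict is reported.

- **Pack:** I pushed it about 56 mm with shut fingertips until it stopped hard at 21 N. Part-way the fingertips were dragging down on its face, with up to 18 N of vertical force. I backed off once and raised the tool slightly to ease that. The final top view shows the pack on the predicted home outline, against the terminal block.
- **Lever:** I pushed the front face of the bar past standby to the end stop. It stopped hard with up to 10 N and no further motion. The final top view shows the bar on the predicted full-power outline.
- **Bystanders:** In the final picture the mug stands where it was, and the tin was found in the same place to within 3 pixels. The network's "mug" box in that picture was wrong: it had landed on the lever bar. It didn't report the screwdriver, probably because the arm hid it. The arm stayed well above the screwdriver, but I didn't confirm its position at the end.

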